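# Find the full glue tin by its weight

### The arm

A 6-joint arm with a two-finger parallel gripper is mounted at the origin on a cart in front of the work surface, level with it; the furniture and walls round the work are solid. World frame = base frame: x ahead of the robot, y to its left, z up, the work surface at z = 0. Lengths are in mm, angles in rad, forces in N, time in s.
With the tool pointing down it reaches from about 350 to 875 mm from the base axis. Payload 4.2 kg.
Tool frame: the origin (TCP) lies between the finger pads; the fingertips stand 25 mm ahead of it and the grasp point (between the pads) lies 6 mm ahead of it; z points along the fingers, y is the line along which they close (so a half turn about z gives the same grasp; the last joint's range is limited). The gripper opens to 85 mm and grips with 20 to 120 N. Pads are 22 mm wide; open, the fingers measure 114 mm over their backs; the gripper's body (76 mm by 85 mm) begins 54 mm behind the grasp point. The pads swing forward as they close: fully open they stand 13 mm farther back than shut.
Start: joints at [1.471, 0.385, 0.008, 0, -1.194, -0.259], TCP at [219.436, 585.19, 232.712] pointing down, gripper open.
Joint ranges: [-3.14, 3.14], [-1.21, 2.06], [-1.07, 1.41], [-3.16, 2.05], [-2.99, -0.16], [-3.1, 3.1]. Speed limits (rad/s): [2.79, 2.79, 3.14, 3.14, 3.14, 3.14].

### API

Orientations are given as a unit quaternion [x, y, z, w].
In Python, from bench import read_state, imaging, workorder, nets gives the robot as it stands.
- The arm moves only by the tool apply_moves, never from a script. Its argument "rows" is a list of rows, each an object with "hand": the opening, from -1 (shut) to 1 (fully open); "delta_pos": the shift along the tool's x, y, z in mm, a list of three; "yaw": the turn about the tool's z in rad. A call has 1 to 12 rows; each row is the pose to reach, as a shift and turn from the pose commanded when the call began, along the tool's axes at that moment; what a row does not reach only later rows make up. A row lasts 1/12 s, in which the tool goes at most 41.7 mm and 7.16 degrees, less where a joint would pass 70% of its speed; a pose out of reach is approached as far as the arm can. A call with a gripper value outside its range is refused whole. The fingers move at their own pace and stop on an object; the grip force is fixed at half the most. Time passes only in rows, so rows that repeat a pose let the fingers close. It gives the time, the measured TCP pose, the force, the opening and the grip force at its end, in the units of the state.
- read_state(): the state, without advancing time (a new reading comes with each control period).
- imaging.get_image(name): name is "scene" or "top" or "wrist"; returns a dict with "pixels" (384x512x3 uint8, red, green, blue), "fx", "fy", "cx", "cy" (pixels), "xyz" and "rotation" of the camera in the world. Camera axes: x right, y down, z forward; pixel columns grow to the right and rows downward; lengths in mm; the calibration is good to about 2 mm. The wrist camera is an equidistant fisheye: a pixel r from the principal point sees the ray r / f radians off the axis. A picture is of the moment at which its call begins. There is no depth.
- workorder.job_done(): hands the job in; it is judged then, once.
Trained networks look in the newest picture that a camera, given by its name, has taken for a name from the list of things; names that differ only in an ending like _2 or _b are one class to them, and where a whole thing is asked for, a point or a joint stands for the part that bears it (a point fixed in the world has none). Each returns a list of dicts, best first, with "score" (0 to 1); they miss things now and then, are a little off and sometimes report something else, mostly with a low value. They report only what shows in the picture. A call takes as long as a camera call. They do not tell look-alikes from the thing itself.
- nets.find_in(camera, query): "location" ([row, column] in pixels, amid what is visible of it).
- nets.pinpoint(camera, query): "location" ([row, column] in pixels: a listed point, or the origin of a listed thing).
The state is a dict: "clock": time; "joints": joint angles; "joint_vel": joint speeds; "joint_efforts": joint torques, N m; "position": TCP position; "ee_rot": TCP orientation; "contact_force": force on the tool from outside, world axes, zero at the start; "wrist_torque": the same for the moment, N m; "gripper_width": finger opening in mm; "grasp_force": force on a finger pad.
Only numpy, scipy, OpenCV 4.12 (cv2) and the standard library are available. Lean on these libraries where they do the work, as an engineer would, in place of code of your own. Each camera call takes 0.05 s, during which the arm holds its last target. There are 200 camera calls.

### The job

Three closed glue tins on the counter look alike, but only one is still full: lift them to feel which is the heaviest. Set the two lighter, part-used tins upright in the two round wells of the wooden bench caddy, fully down and let go (either tin in either well), and finish holding the full tin upright in the gripper, at least 18 cm above the counter. Do not tip over or drop any tin, and leave the other things on the counter where they are.

Things in the scene. Friction and masses are not known exactly. Their poses are not given: they have to be found in the camera images.
- tin_a: one of three glue tins that look exactly alike: round yellow tin with a black screw cap, shut. Body 62 mm across and 70 mm high, cap 44 mm across above it, 84 mm high in all. Origin at the centre of its underside, z up along its axis. One of the three is full and weighs 0.40 to 0.50 kg; the other two are part-used and weigh 0.17 to 0.25 kg. Where the full one stands changes each time.
- tin_b: one of three glue tins that look exactly alike: round yellow tin with a black screw cap, shut. Body 62 mm across and 70 mm high, cap 44 mm across above it, 84 mm high in all. Origin at the centre of its underside, z up along its axis. One of the three is full and weighs 0.40 to 0.50 kg; the other two are part-used and weigh 0.17 to 0.25 kg. Where the full one stands changes each time.
- tin_c: one of three glue tins that look exactly alike: round yellow tin with a black screw cap, shut. Body 62 mm across and 70 mm high, cap 44 mm across above it, 84 mm high in all. Origin at the centre of its underside, z up along its axis. One of the three is full and weighs 0.40 to 0.50 kg; the other two are part-used and weigh 0.17 to 0.25 kg. Where the full one stands changes each time.
- caddy: fixed bench caddy: wooden block 130 mm (x) by 224 mm (y), top face 40 mm above the counter, brass pull on each end reaching 16 mm further out in y. Two round wells, 69 mm across, in a row along its y axis, 108 mm between centres, each 28 mm deep with a 3 mm chamfer at the mouth; four small empty brush holes along the -x edge. Origin at the centre of its underside on the counter, z up.
- well_left (a point): centre of the grey felt-lined floor of the caddy's well on the +y side, 12 mm above the counter, 28 mm below the caddy's top; axes as the caddy's. A seated tin's underside centre lies here.
- well_right (a point): the same for the well on the -y side.
- ink_pad: bystander, loose; leave it where it is. Blue closed ink pad 57x87x17 mm.
- stamp: bystander, loose; leave it where it is. Standing rubber stamp with dark wooden handle 27x48x69 mm.
- spool: bystander, loose; leave it where it is. Standing spool of red thread, 32 mm across, 50 mm high.
- tape_measure: bystander, loose; leave it where it is. Yellow tape measure 58x69x29 mm.
Things that resemble listed ones, but are neither listed nor needed, are in the scene too. What is shaped like the tin_a but orange is not meant.

How it is judged (in metres and radians):
At the end, for the whole second after the job is handed in: One tin gripped, underside over 16 cm up, within 0.2 rad of upright, still; the other two one per well, let go, still, within 8 mm of its centre, 5 mm of its floor, 0.08 rad of upright, each weighing under 3.3 N there (part-used, so the held one is full); bystanders within 3 cm ((((height (world z) of tin_a above 0.16 m and angle between tin_a's own z axis and vertical below 0.2 rad and contact force between the fingers and tin_a above 2 N and linear speed of tin_a below 0.05 m/s) and ((horizontal distance between tin_b and well_left below 0.008 m or horizontal distance between tin_b and well_right below 0.008 m) and z of tin_b in the frame of caddy below 0.017 m and angle between tin_b's own z axis and vertical below 0.08 rad and contact force between tin_b and caddy between 1 and 3.3 N and contact force between the fingers and tin_b below 0.2 N and linear speed of tin_b below 0.03 m/s) and ((horizontal distance between tin_c and well_left below 0.008 m or horizontal distance between tin_c and well_right below 0.008 m) and z of tin_c in the frame of caddy below 0.017 m and angle between tin_c's own z axis and vertical below 0.08 rad and contact force between tin_c and caddy between 1 and 3.3 N and contact force between the fingers and tin_c below 0.2 N and linear speed of tin_c below 0.03 m/s)) or ((height (world z) of tin_b above 0.16 m and angle between tin_b's own z axis and vertical below 0.2 rad and contact force between the fingers and tin_b above 2 N and linear speed of tin_b below 0.05 m/s) and ((horizontal distance between tin_a and well_left below 0.008 m or horizontal distance between tin_a and well_right below 0.008 m) and z of tin_a in the frame of caddy below 0.017 m and angle between tin_a's own z axis and vertical below 0.08 rad and contact force between tin_a and caddy between 1 and 3.3 N and contact force between the fingers and tin_a below 0.2 N and linear speed of tin_a below 0.03 m/s) and ((horizontal distance between tin_c and well_left below 0.008 m or horizontal distance between tin_c and well_right below 0.008 m) and z of tin_c in the frame of caddy below 0.017 m and angle between tin_c's own z axis and vertical below 0.08 rad and contact force between tin_c and caddy between 1 and 3.3 N and contact force between the fingers and tin_c below 0.2 N and linear speed of tin_c below 0.03 m/s)) or ((height (world z) of tin_c above 0.16 m and angle between tin_c's own z axis and vertical below 0.2 rad and contact force between the fingers and tin_c above 2 N and linear speed of tin_c below 0.05 m/s) and ((horizontal distance between tin_a and well_left below 0.008 m or horizontal distance between tin_a and well_right below 0.008 m) and z of tin_a in the frame of caddy below 0.017 m and angle between tin_a's own z axis and vertical below 0.08 rad and contact force between tin_a and caddy between 1 and 3.3 N and contact force between the fingers and tin_a below 0.2 N and linear speed of tin_a below 0.03 m/s) and ((horizontal distance between tin_b and well_left below 0.008 m or horizontal distance between tin_b and well_right below 0.008 m) and z of tin_b in the frame of caddy below 0.017 m and angle between tin_b's own z axis and vertical below 0.08 rad and contact force between tin_b and caddy between 1 and 3.3 N and contact force between the fingers and tin_b below 0.2 N and linear speed of tin_b below 0.03 m/s))) and distance of each of ink_pad, stamp, spool, tape_measure from where it was at the start of the episode below 0.03 m); the arm keeps its last pose, push and grip.
It fails at once if a tin is tipped over (more than 0.6 rad) (angle between any of tin_a, tin_b, tin_c's own z axis and vertical above 0.6 rad).
It fails at once if a tin is dropped (falls freely, out of the fingers, faster than 0.75 m/s, about 3 cm of fall) ((contact force between the fingers and tin_a below 0.05 N and linear speed of tin_a above 0.75 m/s) or (contact force between the fingers and tin_b below 0.05 N and linear speed of tin_b above 0.75 m/s) or (contact force between the fingers and tin_c below 0.05 N and linear speed of tin_c above 0.75 m/s)).
It fails at once if a bystander is shoved more than 3 cm (distance of any of ink_pad, stamp, spool, tape_measure from where it was at the start of the episode above 0.03 m).
It also fails if it takes over 72 s, if anything falls off the work surface, if the arm or the gripper's body presses on something with over 40 N, if the wrist force passes 120 N, or if a joint passes its speed limit or range.

## Working session

There is one attempt and no reset: what is moved stays moved. The work goes in short steps, Python scripts to look and compute and a tool call to move; the robot and the scene stay as the last step left them, time stands still between calls to the robot, and variables do not carry over. Pictures are saved under pics/ and viewed, at most 12 in all, crops included, and the job is handed in when it is done.

Besides the shell and the picture viewer there is one more tool, called after "Request:" as a command line: name --argument value ..., lists and objects as JSON in quotes. apply_moves: Moves the arm, as the interface text tells. Its arguments: {"type":"object","properties":{"rows":{"type":"array"}},"required":["rows"]}

```bash
mkdir -p pics
cat > h.py <<'E'
import numpy as np, cv2
from bench import read_state, imaging, workorder, nets
from scipy.spatial.transform import Rotation as R
def rot(im):
    r=np.array(im["rotation"],float)
    return R.from_quat(r).as_matrix() if r.size==4 else r.reshape(3,3)
def ray(im,row,col,fish=False):
    x=(col-im["cx"])/im["fx"]; y=(row-im["cy"])/im["fy"]
    if fish:
        t=np.hypot(x,y); s=np.sin(t)/t if t>1e-9 else 1.; d=np.array([x*s,y*s,np.cos(t)])
    else: d=np.array([x,y,1.])
    return rot(im)@d
def at_z(im,row,col,z,fish=False):
    d=ray(im,row,col,fish); c=np.array(im["xyz"],float); return c+d*(z-c[2])/d[2]
E
python3 - <<'E'
from h import *
print(read_state())
ims={}
for c in ("scene","top"):
    im=imaging.get_image(c); ims[c]=im
    cv2.imwrite(f"pics/{c}0.png",np.ascontiguousarray(im["pixels"][:,:,::-1]))
    print(c,im["xyz"],im["rotation"],im["fx"],im["fy"],im["cx"],im["cy"])
    for q,z in (("tin_a",0),("well_left",12),("well_right",12),("caddy",0),("ink_pad",0),("stamp",0),("spool",0),("tape_measure",0)):
        for d in nets.pinpoint(c,q)[:6]:
            print(q,round(d["score"],2),np.round(d["location"],1),np.round(at_z(im,*d["location"],z)))
E
```

```text
{'clock': 0.0, 'joints': array([ 1.47061739e+00,  3.85579443e-01,  6.58553404e-03, -4.94166010e-04,
       -1.19402177e+00, -2.58576329e-01]), 'joint_vel': array([-1.84763685e-03, -5.34487716e-05,  1.74638674e-04, -5.28860418e-04,
        1.59035478e-03,  2.21754991e-03]), 'joint_efforts': array([-6.78429551e-04, -3.92291594e+01,  1.88402134e+01,  4.18634132e+00,
       -4.69056540e-03,  6.80684863e-06]), 'position': array([219.23402133, 584.64316036, 231.59273502]), 'ee_rot': array([ 9.83938024e-01, -1.78506812e-01, -1.41137658e-04,  1.12436764e-03]), 'contact_force': array([ 1.04061984, -0.75859732, -0.47498716]), 'wrist_torque': array([-0.02342355,  0.04314415,  0.01273007]), 'grasp_force': 0.0, 'gripper_width': 85.50433894451038}
scene [ -42.8290859  -541.92207463  934.12011565] [ 0.8403007  -0.42603094  0.15657441 -0.29644025] 415.1408790858827 415.1408790858827 257.2020683182518 193.41706214728737
tin_a 0.96 [264.6 295.1] [ 447. -318.    0.]
tin_a 0.93 [250.4 215.5] [ 359. -128.    0.]
tin_a 0.88 [175.1 256. ] [634. -58.   0.]
tin_a 0.81 [310.7 316.7] [ 373. -426.    0.]
tin_a 
[... 530 characters left out ...]
83 255.69565786035315 196.20197290448982
tin_a 0.94 [231.9 329.6] [ 450. -325.    0.]
tin_a 0.93 [175.2 241.1] [624. -48.   0.]
tin_a 0.92 [259.8 263. ] [ 362. -120.    0.]
tin_a 0.81 [170.3 286.1] [ 641. -189.    0.]
tin_a 0.76 [260.2 296.9] [ 362. -224.    0.]
tin_a 0.7 [217.9 241.7] [490. -52.   0.]
well_left 0.8 [188.8 134.7] [576. 281.  12.]
well_right 0.76 [194.3 174.3] [561. 157.  12.]
caddy 0.89 [195.2 155.2] [558. 219.   0.]
ink_pad 0.84 [154.9 209.3] [686.  52.   0.]
stamp 0.67 [134.4 186.1] [750. 126.   0.]
stamp 0.44 [133.6 163.4] [752. 198.   0.]
spool 0.6 [130.4 162.7] [762. 200.   0.]
spool 0.26 [152.7 206.7] [693.  60.   0.]
tape_measure 0.73 [223.  393.2] [ 480. -521.    0.]
```

View pics/top0.png

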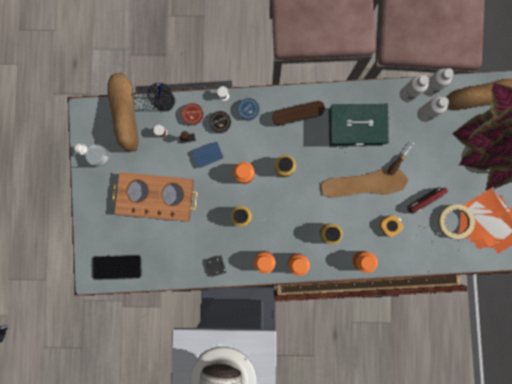

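View pics/scene0.png

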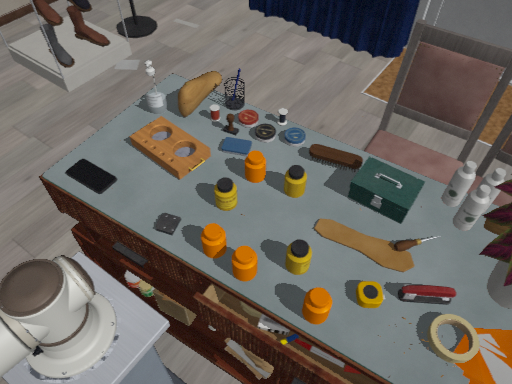

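The picture shows yellow tins with black caps at top pixels (241,216), (285,166) and (331,234). The orange look-alikes are at (244,173), (265,262), (299,265) and (366,262), and the yellow tape measure is at (392,226). I choose the three black-capped yellow tins. The caddy is at (155,197). Next I refine these positions and check them in one crop.

Run:
```python
from h import *
def show(c,im,guesses):
    g=cv2.cvtColor(im["pixels"],cv2.COLOR_RGB2HSV)
    P=im["pixels"].astype(int)
    for (x,y) in guesses:
        p=rot(im).T@(np.array([x,y,84.])-im["xyz"]); u=p[0]/p[2]*im["fx"]+im["cx"]; v=p[1]/p[2]*im["fy"]+im["cy"]
        r0,c0=int(v)-16,int(u)-16
        m=(P[r0:r0+32,c0:c0+32].max(2)<75).astype(np.uint8)
        n,l,s,ce=cv2.connectedComponentsWithStats(m)
        k=1+np.argmax(s[1:,4]); 
        print(c,(x,y),s[k],at_z(im,ce[k][1]+r0,ce[k][0]+c0,84 if c=="top" else 79).round(1))
G=[(490,-52),(641,-189),(450,-325)]
ims={c:imaging.get_image(c) for c in("top","scene")}
for c in ims: show(c,ims[c],G)
im=ims["top"]
h=cv2.cvtColor(im["pixels"],cv2.COLOR_RGB2HSV)
m=np.zeros(h.shape[:2],np.uint8); m[165:230,105:205]=((h[165:230,105:205,1]>90)&(h[165:230,105:205,0]<22))*255
m2=cv2.morphologyEx(m,cv2.MORPH_OPEN,np.ones((5,5)))
cn,_=cv2.findContours(m2,cv2.RETR_CCOMP,cv2.CHAIN_APPROX_NONE)
cn=sorted(cn,key=cv2.contourArea)[::-1]
for q in cn[:4]:
    r=cv2.minAreaRect(q); print(cv2.contourArea(q),np.round(r[0],1),at_z(im,r[0][1],r[0][0],40).round(1))
    if cv2.contourArea(q)>2000: print([at_z(im,b[1],b[0],40).round(0)[:2] for b in cv2.boxPoints(r)])
a=im["pixels"][150:270,100:350,::-1]
cv2.imwrite("pics/crop.png",cv2.resize(np.ascontiguousarray(a),None,fx=3.2,fy=3.2,interpolation=cv2.INTER_CUBIC))
```

```text
top (490, -52) [  9   9  14  13 149] [496.2 -49.9  84. ]
top (641, -189) [  7   7  14  13 149] [ 649.9 -179.6   84. ]
top (450, -325) [  8  12  15  13 155] [ 446.9 -319.    84. ]
scene (490, -52) [ 11   9  16  14 184] [498.2 -50.   79. ]
scene (641, -189) [  8   7  16  14 175] [ 652.7 -179.6   79. ]
scene (450, -325) [  6   9  17  17 246] [ 448.9 -319.8   79. ]
3049.5 [153.8 196.4] [552.3 214.1  40. ]
[array([498., 333.]), array([626., 324.]), array([607.,  95.]), array([479., 105.])]
399.0 [172.  194.5] [558.7 158.8  40. ]
383.0 [137. 191.] [568.1 265.6  40. ]
```

View pics/crop.png

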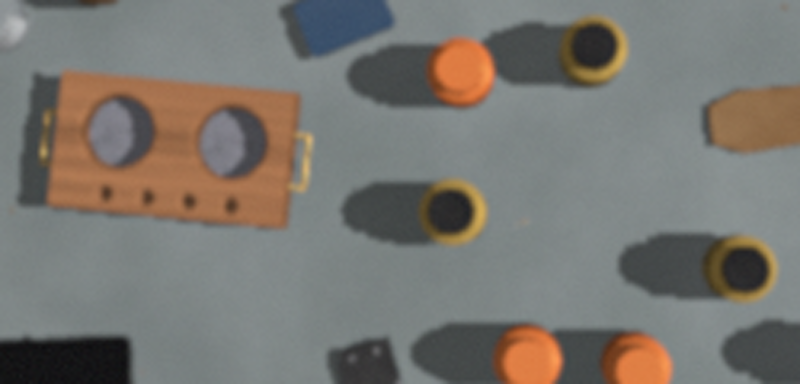

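The crop confirms the black caps on yellow bodies at crop pixels (451,211), (595,46) and (744,268). The two wells are at about (120,132) and (233,142). I move above the caddy first, for a close look with the wrist camera.

Request:
apply_moves --rows '[{"hand": 1, "delta_pos": [227, 114, 0], "yaw": -0.18}, {"hand": 1, "delta_pos": [227, 114, 0], "yaw": -0.18}, {"hand": 1, "delta_pos": [227, 114, 0], "yaw": -0.18}, {"hand": 1, "delta_pos": [227, 114, 0], "yaw": -0.18}, {"hand": 1, "delta_pos": [453, 228, 0], "yaw": -0.359}, {"hand": 1, "delta_pos": [453, 228, 0], "yaw": -0.359}, {"hand": 1, "delta_pos": [453, 228, 0], "yaw": -0.359}, {"hand": 1, "delta_pos": [453, 228, 0], "yaw": -0.359}, {"hand": 1, "delta_pos": [453, 228, 0], "yaw": -0.359}, {"hand": 1, "delta_pos": [453, 228, 0], "yaw": -0.359}, {"hand": 1, "delta_pos": [453, 228, 0], "yaw": -0.359}, {"hand": 1, "delta_pos": [453, 228, 0], "yaw": -0.359}]'

```text
clock: 2.0
position: [558.2, 217.9, 233.0]
ee_rot: [1.0, 0.0, 0.0, -0.0]
contact_force: [0.3, 0.3, 0.0]
gripper_width: 85.7
grasp_force: 0.0
```

Request:
apply_moves --rows '[{"hand": 1, "delta_pos": [0, 0, 0], "yaw": 0}, {"hand": 1, "delta_pos": [0, 0, 0], "yaw": 0}, {"hand": 1, "delta_pos": [0, 0, 0], "yaw": 0}]'

```text
clock: 2.25
position: [557.1, 219.3, 232.5]
ee_rot: [1.0, -0.0, -0.0, -0.0]
contact_force: [-0.2, 0.7, -1.0]
gripper_width: 85.5
grasp_force: 0.0
```

Run:
```python
from h import *
s=read_state(); print(s["clock"],s["position"],s["ee_rot"],s["joints"],s["contact_force"])
im=imaging.get_image("wrist"); cv2.imwrite("pics/w1.png",np.ascontiguousarray(im["pixels"][:,:,::-1]))
print(im["xyz"],im["rotation"],im["fx"],im["cx"],im["cy"])
for q,z in (("well_left",12),("well_right",12),("caddy",0)):
    for d in nets.pinpoint("wrist",q)[:3]: print(q,round(d["score"],2),np.round(d["location"],1),at_z(im,*d["location"],z,True).round(1))
```

```text
2.25 [557.14086433 219.29433785 232.52847925] [ 9.99999916e-01 -3.62612714e-04 -1.89697210e-04 -6.76957961e-06] [ 6.45026008e-01  3.40450739e-01 -5.94304415e-02 -2.59465250e-04
 -1.17121010e+00  9.25146070e-01] [-0.16768494  0.71254034 -1.03581811]
[632.96023224 218.77677093 373.93723961] [-0.69862693  0.69956792  0.10601699 -0.10623341] 297.3186396354542 253.4319108021631 195.28769123573215
well_left 0.84 [156.  210.3] [571.6 272.1  12. ]
caddy 0.67 [165.6 256.6] [556.6 214.6   0. ]
```

View pics/w1.png

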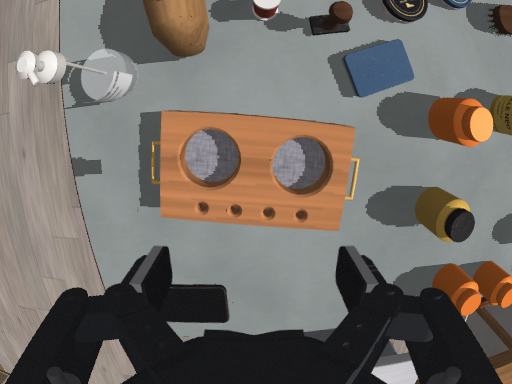

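The wrist picture shows the caddy squarely below, with the wells at pixels (col 210, row 157) and (302, 165) and the brush holes on the near side. I fit circles to the well rims in the plane z = 40.

```bash
cat > wells.py <<'E'
from h import *
im=imaging.get_image("wrist"); P=im["pixels"]; h=cv2.cvtColor(P,cv2.COLOR_RGB2HSV)
print("wood",h[140,260],"wall",h[180,222],h[175,325])
V=cv2.GaussianBlur(P[:,:,0],(3,3),0).astype(float)
from scipy.optimize import least_squares
for c0,r0 in ((210,157),(302,165)):
    pts=[]
    for a in np.arange(0,2*np.pi,.05):
        rr=np.arange(44,18,-.25)  # from outside in
        xs=c0+rr*np.cos(a); ys=r0+rr*np.sin(a)
        v=cv2.remap(V.astype(np.float32),xs.astype(np.float32)[None],ys.astype(np.float32)[None],cv2.INTER_LINEAR)[0]
        g=np.diff(v); w=np.convolve(g,np.ones(8),'same')
        k=np.where(w<-22)[0]
        if len(k): 
            k0=k[0]; k1=k0+np.argmin(w[k0:k0+8]); pts.append(at_z(im,ys[k1],xs[k1],40,True)[:2])
    pts=np.array(pts)
    f=lambda p:np.hypot(pts[:,0]-p[0],pts[:,1]-p[1])-p[2]
    s=least_squares(f,[*pts.mean(0),36],loss="soft_l1"); print(len(pts),s.x.round(1),np.median(abs(s.fun)).round(2))
for d in nets.pinpoint("wrist","well_right")+nets.pinpoint("wrist","well_left"): print(d["location"],at_z(im,*d["location"],12,True).round(1))
E
python3 wells.py
```

```text
wood [ 12 146 184] wall [ 13 141  85] [ 13 142  79]
125 [573.5 268.5  35.4] 0.35
125 [564.4 161.2  35.7] 0.29
[161.8, 299.5] [563.6 162.7  12. ]
[151.1, 211.3] [576.9 272.3  12. ]
```

Request:
apply_moves --rows '[{"hand": 1, "delta_pos": [-60, 269, 0], "yaw": 0}, {"hand": 1, "delta_pos": [-60, 269, 0], "yaw": 0}, {"hand": 1, "delta_pos": [-60, 269, 0], "yaw": 0}, {"hand": 1, "delta_pos": [-60, 269, 0], "yaw": 0}, {"hand": 1, "delta_pos": [-60, 269, 0], "yaw": 0}, {"hand": 1, "delta_pos": [-60, 269, 0], "yaw": 0}, {"hand": 1, "delta_pos": [-60, 269, 0], "yaw": 0}, {"hand": 1, "delta_pos": [-60, 269, 0], "yaw": 0}, {"hand": 1, "delta_pos": [-60, 269, 0], "yaw": 0}, {"hand": 1, "delta_pos": [-60, 269, 0], "yaw": 0}]'

```text
clock: 3.43
position: [497.4, -49.0, 232.9]
ee_rot: [1.0, 0.0, 0.0, -0.0]
contact_force: [-0.1, -0.1, -0.3]
gripper_width: 85.4
grasp_force: 0.0
```

```bash
cat > caps.py <<'E'
from h import *
import sys
s=read_state(); print(s["clock"],s["position"],s["joints"][5],s["contact_force"])
im=imaging.get_image("wrist"); P=im["pixels"].astype(int)
for g in [(496.5,-50),(650.5,-179.6),(447.5,-319)]:
    p=rot(im).T@(np.array([*g,84.])-im["xyz"]); t=np.arctan2(np.hypot(p[0],p[1]),p[2]); q=p[:2]/np.hypot(*p[:2])*t*im["fx"]+[im["cx"],im["cy"]]
    c0,r0=(q-28).astype(int)
    if min(c0,r0)<0 or c0>456 or r0>270: continue
    m=(P[r0:r0+56,c0:c0+56].max(2)<60).astype(np.uint8)
    n,l,st,ce=cv2.connectedComponentsWithStats(m)
    if n<2: continue
    k=1+np.argmax(st[1:,4]); (x,y),r=cv2.minEnclosingCircle(np.argwhere(l==k).astype(np.float32)[:,::-1])
    print(g,st[k],"cap",at_z(im,ce[k][1]+r0,ce[k][0]+c0,82,True).round(1))
for d in nets.pinpoint("wrist","tin_a"): print(round(d["score"],2),np.round(d["location"]),at_z(im,*d["location"],0,True).round(1))
cv2.imwrite(f"pics/{sys.argv[1]}.png",np.ascontiguousarray(im["pixels"][:,:,::-1]))
E
python3 caps.py w2
```

```text
3.4333 [497.43153315 -48.96081419 232.94072315] 1.344096641881391 [-0.12161899 -0.05171136 -0.28659903]
(496.5, -50) [   8    3   43   42 1409] cap [501.4 -49.9  82. ]
(650.5, -179.6) [   6    6   41   41 1296] cap [ 652.9 -177.9   82. ]
(447.5, -319) [ 12   8  30  34 757] cap [ 452.9 -315.3   82. ]
0.88 [ 62. 257.] [629.4 -54.4   0. ]
0.86 [260. 366.] [ 354.1 -220.7    0. ]
0.8 [163. 256.] [499.9 -53.4   0. ]
0.8 [244. 470.] [ 369.2 -427.4    0. ]
0.66 [199. 431.] [ 450.7 -318.2   -0. ]
0.66 [ 51. 358.] [ 651.6 -183.8    0. ]
0.56 [256. 302.] [ 364.9 -119.     0. ]
```

View pics/w2.png

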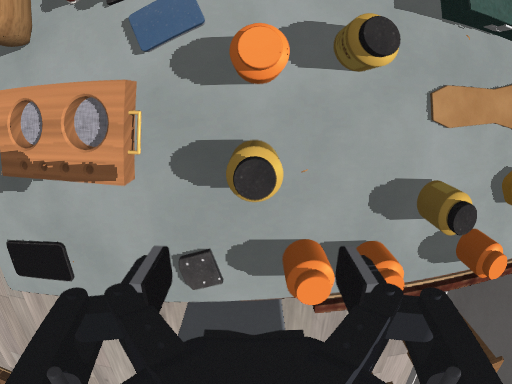

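The wrist view confirms tin 1 at pixel (257,170), centred between the fingers and with free space around it. I descend and grip.

Request:
apply_moves --rows '[{"hand": 1, "delta_pos": [2, 1, 30], "yaw": 0}, {"hand": 1, "delta_pos": [2, 1, 60], "yaw": 0}, {"hand": 1, "delta_pos": [2, 1, 90], "yaw": 0}, {"hand": 1, "delta_pos": [2, 1, 120], "yaw": 0}, {"hand": 1, "delta_pos": [2, 1, 145], "yaw": 0}, {"hand": 1, "delta_pos": [2, 1, 165], "yaw": 0}, {"hand": 1, "delta_pos": [2, 1, 175], "yaw": 0}, {"hand": 1, "delta_pos": [2, 1, 179], "yaw": 0}, {"hand": 1, "delta_pos": [2, 1, 179], "yaw": 0}, {"hand": 1, "delta_pos": [2, 1, 179], "yaw": 0}]'

```text
clock: 4.37
position: [500.0, -49.7, 54.1]
ee_rot: [1.0, 0.001, 0.0, 0.0]
contact_force: [0.1, -0.5, 0.5]
gripper_width: 85.0
grasp_force: 0.0
```

Request:
apply_moves --rows '[{"hand": -0.3, "delta_pos": [0, 0, 0], "yaw": 0}, {"hand": -0.3, "delta_pos": [0, 0, 0], "yaw": 0}, {"hand": -0.3, "delta_pos": [0, 0, 0], "yaw": 0}, {"hand": -0.3, "delta_pos": [0, 0, 0], "yaw": 0}, {"hand": -0.3, "delta_pos": [0, 0, 0], "yaw": 0}, {"hand": -0.3, "delta_pos": [0, 0, 0], "yaw": 0}, {"hand": -0.3, "delta_pos": [0, 0, 0], "yaw": 0}, {"hand": -0.3, "delta_pos": [0, 0, 0], "yaw": 0}]'

```text
clock: 5.03
position: [500.0, -50.1, 55.7]
ee_rot: [1.0, 0.0, 0.001, -0.0]
contact_force: [-2.2, 2.6, 8.8]
gripper_width: 57.6
grasp_force: 62.0
```

Request:
apply_moves --rows '[{"hand": -0.3, "delta_pos": [0, 0, -3], "yaw": 0}, {"hand": -0.3, "delta_pos": [0, 0, -8], "yaw": 0}, {"hand": -0.3, "delta_pos": [0, 0, -20], "yaw": 0}, {"hand": -0.3, "delta_pos": [0, 0, -35], "yaw": 0}, {"hand": -0.3, "delta_pos": [0, 0, -50], "yaw": 0}, {"hand": -0.3, "delta_pos": [0, 0, -60], "yaw": 0}, {"hand": -0.3, "delta_pos": [0, 0, -60], "yaw": 0}, {"hand": -0.3, "delta_pos": [0, 0, -60], "yaw": 0}, {"hand": -0.3, "delta_pos": [0, 0, -60], "yaw": 0}, {"hand": -0.3, "delta_pos": [0, 0, -60], "yaw": 0}, {"hand": -0.3, "delta_pos": [0, 0, -60], "yaw": 0}, {"hand": -0.3, "delta_pos": [0, 0, -60], "yaw": 0}]'

```text
clock: 6.03
position: [498.8, -50.5, 113.0]
ee_rot: [1.0, 0.0, -0.001, 0.0]
contact_force: [0.1, 0.3, -2.2]
gripper_width: 57.2
grasp_force: 64.4
```

Run:
```python
from h import *
for i in range(8):
    im=imaging.get_image("wrist"); s=read_state(); print(s["clock"],s["position"].round(1),s["contact_force"].round(2),s["wrist_torque"].round(3),s["gripper_width"].round(1))
cv2.imwrite("pics/w3.png",np.ascontiguousarray(im["pixels"][:,:,::-1]))
```

```text
Traceback (most recent call last):
AttributeError: 'float' object has no attribute 'round'
```

```bash
cat > weigh.py <<'E'
from h import *
import sys
F=[]
for i in range(8):
    im=imaging.get_image("wrist"); s=read_state(); F.append(s["contact_force"])
F=np.array(F); print(s["clock"],s["position"].round(1),"F",F.mean(0).round(2),F.std(0).round(2),s["wrist_torque"].round(3),round(float(s["gripper_width"]),1))
cv2.imwrite(f"pics/{sys.argv[1]}.png",np.ascontiguousarray(im["pixels"][:,:,::-1]))
E
python3 weigh.py w3
```

```text
6.4833 [499.2 -50.4 113.7] F [ 0.06 -0.08 -1.78] [0.73 0.43 0.46] [ 0.005  0.038 -0.028] 57.5
```

View pics/w3.png

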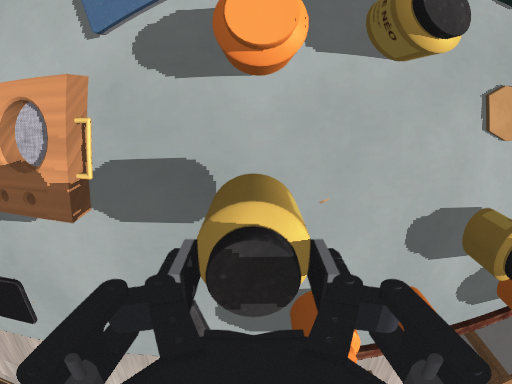

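Tin 1 is lifted upright, with its cap at pixel (252,268), and weighs about 1.8 N, so it is a part-used tin. It goes into the right well.

Request:
apply_moves --rows '[{"hand": -0.3, "delta_pos": [3, -10, -10], "yaw": 0}, {"hand": -0.3, "delta_pos": [9, -30, -20], "yaw": 0}, {"hand": -0.3, "delta_pos": [18, -60, -20], "yaw": 0}, {"hand": -0.3, "delta_pos": [28, -90, -20], "yaw": 0}, {"hand": -0.3, "delta_pos": [37, -120, -20], "yaw": 0}, {"hand": -0.3, "delta_pos": [46, -150, -20], "yaw": 0}, {"hand": -0.3, "delta_pos": [55, -180, -20], "yaw": 0}, {"hand": -0.3, "delta_pos": [62, -200, -20], "yaw": 0}, {"hand": -0.3, "delta_pos": [65, -211, -20], "yaw": 0}, {"hand": -0.3, "delta_pos": [65, -211, -20], "yaw": 0}, {"hand": -0.3, "delta_pos": [65, -211, -20], "yaw": 0}]'

```text
clock: 7.4
position: [563.6, 160.5, 133.3]
ee_rot: [1.0, 0.0, -0.001, 0.0]
contact_force: [-0.2, -0.4, -2.0]
gripper_width: 57.3
grasp_force: 64.5
```

Run:
```python
from h import *
s=read_state(); im=imaging.get_image("wrist"); P=im["pixels"]; print(s["position"],im["xyz"])
# cap top: fit against known size
g=P.astype(int).max(2)
np.set_printoptions(linewidth=250)
zt=s["position"][2]-55+84
m=((g<60)&(np.abs(np.arange(512)[None]-252)<50)&(np.abs(np.arange(384)[:,None]-262)<55)).astype(np.uint8)
n,l,st,ce=cv2.connectedComponentsWithStats(m); k=1+np.argmax(st[1:,4]); print(st[k])
for r in range(215,325,8): 
    c=np.where(l[r]==k)[0]; print(r,(c.min(),c.max(),(c.min()+c.max())/2,at_z(im,r,(c.min()+c.max())/2,zt,True).round(1)) if len(c) else None)
a=np.ascontiguousarray(P[100:350,130:400,::-1]); cv2.imwrite("pics/w4.png",cv2.resize(np.clip(a*1.6,0,255).astype(np.uint8),None,fx=2.3,fy=2.3))
```

```text
[563.61336788 160.46244469 133.26716664] [639.5653619  160.12476065 274.60964423]
[ 206  226   95   90 6522]
215 None
223 None
231 (np.int64(231), np.int64(273), np.float64(252.0), array([589.1, 160.6, 162.3]))
239 (np.int64(221), np.int64(284), np.float64(252.5), array([585.4, 160.4, 162.3]))
247 (np.int64(214), np.int64(292), np.float64(253.0), array([581.6, 160.2, 162.3]))
255 (np.int64(210), np.int64(295), np.float64(252.5), array([577.7, 160.4, 162.3]))
263 (np.int64(208), np.int64(298), np.float64(253.0), array([573.7, 160.2, 162.3]))
271 (np.int64(206), np.int64(300), np.float64(253.0), array([569.6, 160.2, 162.3]))
279 (np.int64(206), np.int64(300), np.float64(253.0), array([565.3, 160.2, 162.3]))
287 (np.int64(208), np.int64(298), np.float64(253.0), array([560.9, 160.2, 162.3]))
295 (np.int64(212), np.int64(294), np.float64(253.0), array([556.3, 160.2, 162.3]))
303 (np.int64(219), np.int64(287), np.float64(253.0), array([551.6, 160.2, 162.3]))
311 (np.int64(231), np.int64(274), np.float64(252.5), array([546.6, 160.4, 162.3]))
319 None
```

View pics/w4.png

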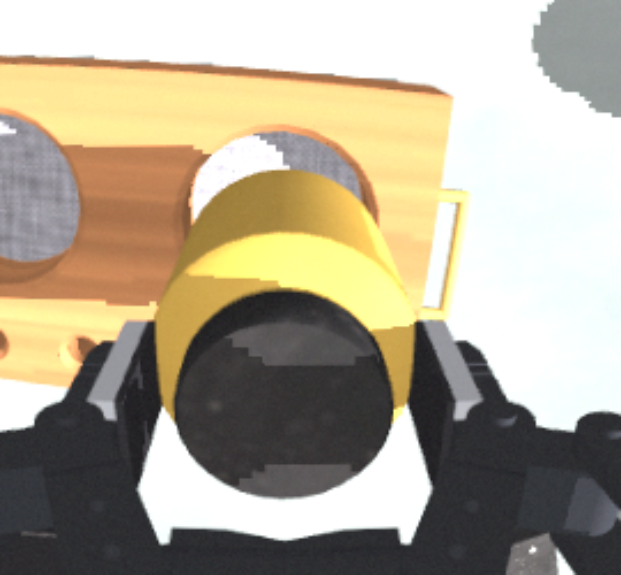

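The view shows the tin upright above the right well, well aligned and about 2 mm too far in x. I correct that and lower it.

Request:
apply_moves --rows '[{"hand": -0.3, "delta_pos": [-2, -1, 10], "yaw": 0}, {"hand": -0.3, "delta_pos": [-2, -1, 20], "yaw": 0}, {"hand": -0.3, "delta_pos": [-2, -1, 30], "yaw": 0}, {"hand": -0.3, "delta_pos": [-2, -1, 38], "yaw": 0}, {"hand": -0.3, "delta_pos": [-2, -1, 44], "yaw": 0}, {"hand": -0.3, "delta_pos": [-2, -1, 49], "yaw": 0}, {"hand": -0.3, "delta_pos": [-2, -1, 53], "yaw": 0}, {"hand": -0.3, "delta_pos": [-2, -1, 56], "yaw": 0}, {"hand": -0.3, "delta_pos": [-2, -1, 58], "yaw": 0}, {"hand": -0.3, "delta_pos": [-2, -1, 60], "yaw": 0}, {"hand": -0.3, "delta_pos": [-2, -1, 60], "yaw": 0}]'

```text
clock: 8.37
position: [562.1, 161.6, 73.5]
ee_rot: [1.0, 0.0, -0.0, 0.0]
contact_force: [0.1, 0.1, -2.3]
gripper_width: 57.1
grasp_force: 64.8
```

Request:
apply_moves --rows '[{"hand": -0.3, "delta_pos": [0, 0, 1.5], "yaw": 0}, {"hand": -0.3, "delta_pos": [0, 0, 3], "yaw": 0}, {"hand": -0.3, "delta_pos": [0, 0, 4], "yaw": 0}, {"hand": -0.3, "delta_pos": [0, 0, 4], "yaw": 0}, {"hand": -0.3, "delta_pos": [0, 0, 4], "yaw": 0}]'

```text
clock: 8.78
position: [562.1, 161.6, 69.7]
ee_rot: [1.0, 0.0, 0.0, 0.0]
contact_force: [-0.1, -0.1, -1.3]
gripper_width: 57.4
grasp_force: 64.9
```

Request:
apply_moves --rows '[{"hand": -0.3, "delta_pos": [0, 0, 1], "yaw": 0}, {"hand": -0.3, "delta_pos": [0, 0, 2], "yaw": 0}, {"hand": -0.3, "delta_pos": [0, 0, 2.5], "yaw": 0}, {"hand": -0.3, "delta_pos": [0, 0, 2.5], "yaw": 0}]'

```text
clock: 9.12
position: [562.2, 161.6, 67.9]
ee_rot: [1.0, 0.0, 0.0, -0.0]
contact_force: [-2.9, -0.0, 4.0]
gripper_width: 57.6
grasp_force: 65.6
```

Request:
apply_moves --rows '[{"hand": 0.4, "delta_pos": [0, 0, 0], "yaw": 0}, {"hand": 0.6, "delta_pos": [0, 0, 0], "yaw": 0}, {"hand": 0.8, "delta_pos": [0, 0, 0], "yaw": 0}, {"hand": 1, "delta_pos": [0, 0, 0], "yaw": 0}, {"hand": 1, "delta_pos": [0, 0, 0], "yaw": 0}, {"hand": 1, "delta_pos": [0, 0, 0], "yaw": 0}, {"hand": 1, "delta_pos": [0, 0, -20], "yaw": 0}, {"hand": 1, "delta_pos": [0, 0, -50], "yaw": 0}, {"hand": 1, "delta_pos": [0, 0, -90], "yaw": 0}, {"hand": 1, "delta_pos": [0, 0, -130], "yaw": 0}, {"hand": 1, "delta_pos": [0, 0, -165], "yaw": 0}, {"hand": 1, "delta_pos": [0, 0, -165], "yaw": 0}]'

```text
clock: 10.12
position: [566.2, 162.9, 241.4]
ee_rot: [1.0, 0.001, 0.008, -0.003]
contact_force: [0.8, 0.9, 1.1]
gripper_width: 85.0
grasp_force: 0.0
```

Run:
```python
from h import *
s=read_state(); print(s["position"],s["contact_force"])
im=imaging.get_image("wrist"); cv2.imwrite("pics/w5.png",np.ascontiguousarray(im["pixels"][:,:,::-1]))
g=im["pixels"].astype(int).max(2); m=(g[100:240,200:310]<60).astype(np.uint8)
n,l,st,ce=cv2.connectedComponentsWithStats(m); k=1+np.argmax(st[1:,4]); print(st[k],at_z(im,ce[k][1]+100,ce[k][0]+200,94,True))
```

```text
[566.16951609 162.91038084 241.37840537] [0.81342129 0.93068034 1.13039201]
[  34   66   43   42 1417] [563.73859615 161.67537844  94.        ]
```

View pics/w5.png

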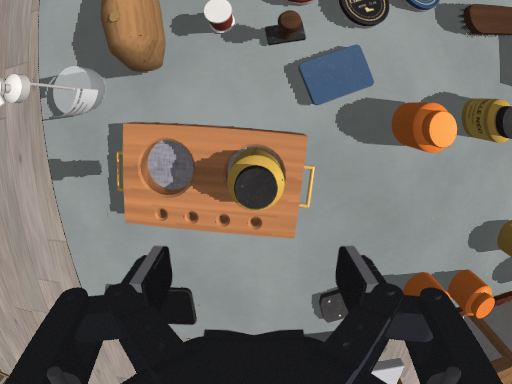

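Tin 1 is seated in the right well, at pixel (256,182). Next is tin 2, at about (652,-179).

Request:
apply_moves --rows '[{"hand": 1, "delta_pos": [0, 0, 0], "yaw": 0}, {"hand": 1, "delta_pos": [90, 340, 0], "yaw": 0}, {"hand": 1, "delta_pos": [90, 340, 0], "yaw": 0}, {"hand": 1, "delta_pos": [90, 340, 0], "yaw": 0}, {"hand": 1, "delta_pos": [90, 340, 0], "yaw": 0}, {"hand": 1, "delta_pos": [90, 340, 0], "yaw": 0}, {"hand": 1, "delta_pos": [90, 340, 0], "yaw": 0}, {"hand": 1, "delta_pos": [90, 340, 0], "yaw": 0}, {"hand": 1, "delta_pos": [90, 340, 0], "yaw": 0}, {"hand": 1, "delta_pos": [90, 340, 0], "yaw": 0}, {"hand": 1, "delta_pos": [90, 340, 0], "yaw": 0}, {"hand": 1, "delta_pos": [90, 340, 0], "yaw": 0}]'

```text
clock: 11.17
position: [651.3, -179.5, 229.2]
ee_rot: [1.0, -0.001, -0.002, -0.0]
contact_force: [-0.5, 0.9, -0.5]
gripper_width: 85.0
grasp_force: 0.0
```

```bash
python3 caps.py w6
```

```text
11.1667 [ 651.25748054 -179.53626616  229.16851741] 1.5990818403268372 [-0.47200613  0.8540344  -0.49251451]
(650.5, -179.6) [   7    2   43   43 1451] cap [ 655.6 -179.7   82. ]
0.84 [224.  42.] [562.  168.5  -0. ]
0.78 [163. 254.] [ 653.4 -180.3    0. ]
0.66 [184. 161.] [626.6 -56.    0. ]
0.57 [290. 344.] [ 454.1 -321.     0. ]
0.48 [339. 277.] [ 353.1 -219.3    0. ]
0.46 [334. 221.] [ 366.8 -124.    -0. ]
```

Request:
apply_moves --rows '[{"hand": 1, "delta_pos": [2, 0, 30], "yaw": 0}, {"hand": 1, "delta_pos": [2, 0, 60], "yaw": 0}, {"hand": 1, "delta_pos": [2, 0, 90], "yaw": 0}, {"hand": 1, "delta_pos": [2, 0, 120], "yaw": 0}, {"hand": 1, "delta_pos": [2, 0, 145], "yaw": 0}, {"hand": 1, "delta_pos": [2, 0, 165], "yaw": 0}, {"hand": 1, "delta_pos": [2, 0, 173], "yaw": 0}, {"hand": 1, "delta_pos": [2, 0, 177], "yaw": 0}, {"hand": 1, "delta_pos": [2, 0, 177], "yaw": 0}, {"hand": 1, "delta_pos": [2, 0, 177], "yaw": 0}]'

```text
clock: 12.1
position: [655.2, -178.0, 56.7]
ee_rot: [1.0, 0.001, 0.001, 0.0]
contact_force: [-0.2, 0.4, 0.7]
gripper_width: 85.5
grasp_force: 0.0
```

Request:
apply_moves --rows '[{"hand": -0.3, "delta_pos": [0, 0, 0], "yaw": 0}, {"hand": -0.3, "delta_pos": [0, 0, 0], "yaw": 0}, {"hand": -0.3, "delta_pos": [0, 0, 0], "yaw": 0}, {"hand": -0.3, "delta_pos": [0, 0, 0], "yaw": 0}, {"hand": -0.3, "delta_pos": [0, 0, 0], "yaw": 0}, {"hand": -0.3, "delta_pos": [0, 0, 0], "yaw": 0}, {"hand": -0.3, "delta_pos": [0, 0, 0], "yaw": 0}, {"hand": -0.3, "delta_pos": [0, 0, 0], "yaw": 0}]'

```text
clock: 12.77
position: [655.2, -178.8, 57.9]
ee_rot: [1.0, 0.0, 0.002, 0.0]
contact_force: [-1.0, 0.1, 6.2]
gripper_width: 56.5
grasp_force: 62.3
```

Request:
apply_moves --rows '[{"hand": -0.3, "delta_pos": [0, 0, -3], "yaw": 0}, {"hand": -0.3, "delta_pos": [0, 0, -8], "yaw": 0}, {"hand": -0.3, "delta_pos": [0, 0, -20], "yaw": 0}, {"hand": -0.3, "delta_pos": [0, 0, -35], "yaw": 0}, {"hand": -0.3, "delta_pos": [0, 0, -50], "yaw": 0}, {"hand": -0.3, "delta_pos": [0, 0, -60], "yaw": 0}, {"hand": -0.3, "delta_pos": [0, 0, -60], "yaw": 0}, {"hand": -0.3, "delta_pos": [0, 0, -60], "yaw": 0}, {"hand": -0.3, "delta_pos": [0, 0, -60], "yaw": 0}, {"hand": -0.3, "delta_pos": [0, 0, -60], "yaw": 0}, {"hand": -0.3, "delta_pos": [0, 0, -60], "yaw": 0}, {"hand": -0.3, "delta_pos": [0, 0, -60], "yaw": 0}]'

```text
clock: 13.77
position: [653.8, -178.4, 114.3]
ee_rot: [1.0, 0.0, -0.001, -0.0]
contact_force: [0.0, -0.1, -4.5]
gripper_width: 56.5
grasp_force: 64.8
```

```bash
python3 weigh.py w7
```

```text
14.1667 [ 654.2 -178.4  115.2] F [-0.17  0.2  -4.46] [0.49 0.39 0.43] [ 0.013  0.043 -0.014] 56.4
```

Tin 2 weighs 4.5 N, so it is the full one. I set it back down and take tin 3.

Request:
apply_moves --rows '[{"hand": -0.3, "delta_pos": [0, 0, 15], "yaw": 0}, {"hand": -0.3, "delta_pos": [0, 0, 30], "yaw": 0}, {"hand": -0.3, "delta_pos": [0, 0, 42], "yaw": 0}, {"hand": -0.3, "delta_pos": [0, 0, 50], "yaw": 0}, {"hand": -0.3, "delta_pos": [0, 0, 55], "yaw": 0}, {"hand": -0.3, "delta_pos": [0, 0, 58], "yaw": 0}, {"hand": -0.3, "delta_pos": [0, 0, 59], "yaw": 0}, {"hand": -0.3, "delta_pos": [0, 0, 60], "yaw": 0}, {"hand": -0.3, "delta_pos": [0, 0, 60], "yaw": 0}, {"hand": -0.3, "delta_pos": [0, 0, 60], "yaw": 0}]'

```text
clock: 15.0
position: [654.7, -178.6, 58.2]
ee_rot: [1.0, 0.001, 0.001, 0.0]
contact_force: [-3.5, 1.2, 5.2]
gripper_width: 56.5
grasp_force: 67.3
```

Request:
apply_moves --rows '[{"hand": 0.4, "delta_pos": [0, 0, 0], "yaw": 0}, {"hand": 0.6, "delta_pos": [0, 0, 0], "yaw": 0}, {"hand": 0.8, "delta_pos": [0, 0, 0], "yaw": 0}, {"hand": 1, "delta_pos": [0, 0, 0], "yaw": 0}, {"hand": 1, "delta_pos": [0, 0, 0], "yaw": 0}, {"hand": 1, "delta_pos": [0, 0, 0], "yaw": 0}, {"hand": 1, "delta_pos": [0, 0, -20], "yaw": 0}, {"hand": 1, "delta_pos": [0, 0, -50], "yaw": 0}, {"hand": 1, "delta_pos": [0, 0, -90], "yaw": 0}, {"hand": 1, "delta_pos": [0, 0, -130], "yaw": 0}, {"hand": 1, "delta_pos": [0, 0, -165], "yaw": 0}, {"hand": 1, "delta_pos": [0, 0, -175], "yaw": 0}]'

```text
clock: 16.0
position: [657.0, -179.3, 238.2]
ee_rot: [1.0, 0.001, 0.006, 0.002]
contact_force: [0.9, -0.5, 1.1]
gripper_width: 85.4
grasp_force: 0.0
```

Request:
apply_moves --rows '[{"hand": 1, "delta_pos": [0, 0, 0], "yaw": 0}, {"hand": 1, "delta_pos": [-204, 141, 0], "yaw": 0}, {"hand": 1, "delta_pos": [-204, 141, 0], "yaw": 0}, {"hand": 1, "delta_pos": [-204, 141, 0], "yaw": 0}, {"hand": 1, "delta_pos": [-204, 141, 0], "yaw": 0}, {"hand": 1, "delta_pos": [-204, 141, 0], "yaw": 0}, {"hand": 1, "delta_pos": [-204, 141, 0], "yaw": 0}, {"hand": 1, "delta_pos": [-204, 141, 0], "yaw": 0}, {"hand": 1, "delta_pos": [-204, 141, 0], "yaw": 0}, {"hand": 1, "delta_pos": [-204, 141, 0], "yaw": 0}, {"hand": 1, "delta_pos": [-204, 141, 0], "yaw": 0}]'

```text
clock: 16.92
position: [450.9, -318.9, 229.5]
ee_rot: [1.0, 0.001, -0.0, -0.0]
contact_force: [0.4, -0.1, -0.1]
gripper_width: 85.0
grasp_force: 0.0
```

```bash
python3 caps.py w8
```

```text
16.9167 [ 450.91667619 -318.93918334  229.49479702] 1.8941913509743655 [ 0.41401166 -0.12751373 -0.05643537]
(447.5, -319) [   9    2   43   44 1442] cap [ 452.1 -320.2   82. ]
0.95 [234. 182.] [ 354.6 -219.6    0. ]
0.93 [226. 118.] [ 364.4 -121.1    0. ]
0.93 [46. 69.] [629.6 -61.3  -0. ]
0.92 [228. 329.] [ 363.7 -424.1    0. ]
0.74 [168. 254.] [ 447.9 -319.5    0. ]
0.72 [ 14. 145.] [ 654.8 -179.9    0. ]
0.33 [146. 396.] [ 481.7 -512.7    0. ]
```

View pics/w8.png

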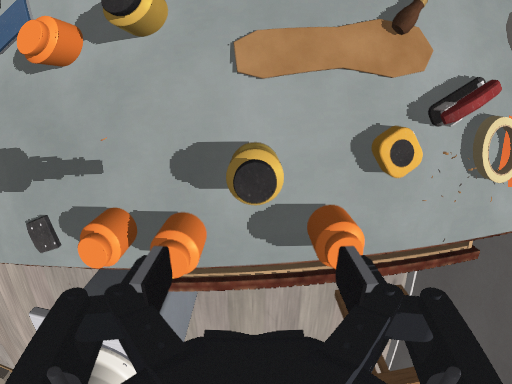

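Tin 3 is at pixel (255,173), and the orange look-alikes are clear of the fingers. I grip it.

Request:
apply_moves --rows '[{"hand": 1, "delta_pos": [-1, 1, 30], "yaw": 0}, {"hand": 1, "delta_pos": [-1, 1, 60], "yaw": 0}, {"hand": 1, "delta_pos": [-1, 1, 90], "yaw": 0}, {"hand": 1, "delta_pos": [-1, 1, 120], "yaw": 0}, {"hand": 1, "delta_pos": [-1, 1, 145], "yaw": 0}, {"hand": 1, "delta_pos": [-1, 1, 165], "yaw": 0}, {"hand": 1, "delta_pos": [-1, 1, 173], "yaw": 0}, {"hand": 1, "delta_pos": [-1, 1, 177], "yaw": 0}, {"hand": 1, "delta_pos": [-1, 1, 177], "yaw": 0}, {"hand": 1, "delta_pos": [-1, 1, 177], "yaw": 0}]'

```text
clock: 17.85
position: [450.4, -320.6, 54.2]
ee_rot: [1.0, 0.001, 0.001, 0.0]
contact_force: [0.6, -0.0, 0.6]
gripper_width: 85.6
grasp_force: 0.0
```

Request:
apply_moves --rows '[{"hand": -0.3, "delta_pos": [0, 0, 0], "yaw": 0}, {"hand": -0.3, "delta_pos": [0, 0, 0], "yaw": 0}, {"hand": -0.3, "delta_pos": [0, 0, 0], "yaw": 0}, {"hand": -0.3, "delta_pos": [0, 0, 0], "yaw": 0}, {"hand": -0.3, "delta_pos": [0, 0, 0], "yaw": 0}, {"hand": -0.3, "delta_pos": [0, 0, 0], "yaw": 0}, {"hand": -0.3, "delta_pos": [0, 0, 0], "yaw": 0}, {"hand": -0.3, "delta_pos": [0, 0, 0], "yaw": 0}]'

```text
clock: 18.52
position: [450.1, -320.8, 55.3]
ee_rot: [1.0, 0.0, 0.001, 0.001]
contact_force: [-0.4, 1.0, 6.2]
gripper_width: 58.1
grasp_force: 62.5
```

Request:
apply_moves --rows '[{"hand": -0.3, "delta_pos": [0, 0, -3], "yaw": 0}, {"hand": -0.3, "delta_pos": [0, 0, -8], "yaw": 0}, {"hand": -0.3, "delta_pos": [0, 0, -20], "yaw": 0}, {"hand": -0.3, "delta_pos": [0, 0, -40], "yaw": 0}, {"hand": -0.3, "delta_pos": [0, 0, -65], "yaw": 0}, {"hand": -0.3, "delta_pos": [0, 0, -90], "yaw": 0}, {"hand": -0.3, "delta_pos": [0, 0, -115], "yaw": 0}, {"hand": -0.3, "delta_pos": [0, 0, -130], "yaw": 0}, {"hand": -0.3, "delta_pos": [0, 0, -130], "yaw": 0}, {"hand": -0.3, "delta_pos": [0, 0, -130], "yaw": 0}, {"hand": -0.3, "delta_pos": [0, 0, -130], "yaw": 0}, {"hand": -0.3, "delta_pos": [0, 0, -130], "yaw": 0}]'

```text
clock: 19.52
position: [448.2, -319.9, 181.3]
ee_rot: [1.0, -0.0, -0.002, -0.001]
contact_force: [-0.2, -0.9, -2.7]
gripper_width: 57.8
grasp_force: 64.6
```

```bash
python3 weigh.py w9
```

```text
19.9167 [ 449.2 -320.4  182.9] F [-0.35  0.19 -1.96] [0.49 0.49 0.63] [-0.042  0.048  0.068] 57.6
```

Tin 3 weighs about 2.0 N, so it is part-used. It goes into the left well.

Request:
apply_moves --rows '[{"hand": -0.3, "delta_pos": [2, -10, 0], "yaw": 0}, {"hand": -0.3, "delta_pos": [6, -30, 0], "yaw": 0}, {"hand": -0.3, "delta_pos": [12, -57, 0], "yaw": 0}, {"hand": -0.3, "delta_pos": [18, -87, 0], "yaw": 0}, {"hand": -0.3, "delta_pos": [24, -117, 0], "yaw": 0}, {"hand": -0.3, "delta_pos": [30, -147, 0], "yaw": 0}, {"hand": -0.3, "delta_pos": [37, -177, 0], "yaw": 0}, {"hand": -0.3, "delta_pos": [43, -207, 0], "yaw": 0}, {"hand": -0.3, "delta_pos": [49, -237, 0], "yaw": 0}, {"hand": -0.3, "delta_pos": [55, -267, 0], "yaw": 0}, {"hand": -0.3, "delta_pos": [61, -297, 0], "yaw": 0}, {"hand": -0.3, "delta_pos": [68, -327, 0], "yaw": 0}]'

```text
clock: 20.92
position: [516.9, 8.5, 183.5]
ee_rot: [1.0, 0.0, 0.0, -0.0]
contact_force: [1.4, -0.1, -2.5]
gripper_width: 57.5
grasp_force: 64.7
```

Request:
apply_moves --rows '[{"hand": -0.3, "delta_pos": [6, -30, 0], "yaw": 0}, {"hand": -0.3, "delta_pos": [12, -60, 0], "yaw": 0}, {"hand": -0.3, "delta_pos": [19, -90, 0], "yaw": 0}, {"hand": -0.3, "delta_pos": [25, -120, 0], "yaw": 0}, {"hand": -0.3, "delta_pos": [31, -150, 0], "yaw": 0}, {"hand": -0.3, "delta_pos": [37, -180, 0], "yaw": 0}, {"hand": -0.3, "delta_pos": [43, -210, 0], "yaw": 0}, {"hand": -0.3, "delta_pos": [49, -235, 0], "yaw": 0}, {"hand": -0.3, "delta_pos": [52, -252, 0], "yaw": 0}, {"hand": -0.3, "delta_pos": [54, -262, 0], "yaw": 0}, {"hand": -0.3, "delta_pos": [54, -262, 0], "yaw": 0}, {"hand": -0.3, "delta_pos": [54, -262, 0], "yaw": 0}]'

```text
clock: 21.92
position: [570.6, 268.6, 182.8]
ee_rot: [1.0, 0.0, -0.001, 0.0]
contact_force: [0.6, 0.1, -1.5]
gripper_width: 57.6
grasp_force: 64.7
```

Run:
```python
from h import *
im=imaging.get_image("wrist"); s=read_state(); print(s["clock"],s["position"],s["contact_force"])
g=im["pixels"].astype(int).max(2); zt=s["position"][2]-55+84
m=np.zeros(g.shape,np.uint8); m[207:320,202:302]=g[207:320,202:302]<60
n,l,st,ce=cv2.connectedComponentsWithStats(m); k=1+np.argmax(st[1:,4]); print(st[k])
r=275; c=np.where(l[r]==k)[0]; print(at_z(im,r,c.mean(),zt,True))
```

```text
21.9667 [570.59184356 267.91356722 183.01894969] [ 0.20077758 -0.25540031 -3.00158913]
[ 202  226  100   94 6765]
[574.54269735 268.08798446 212.01894969]
```

Request:
apply_moves --rows '[{"hand": -0.3, "delta_pos": [0, -0.5, 15], "yaw": 0}, {"hand": -0.3, "delta_pos": [0, -0.5, 35], "yaw": 0}, {"hand": -0.3, "delta_pos": [0, -0.5, 55], "yaw": 0}, {"hand": -0.3, "delta_pos": [0, -0.5, 72], "yaw": 0}, {"hand": -0.3, "delta_pos": [0, -0.5, 82], "yaw": 0}, {"hand": -0.3, "delta_pos": [0, -0.5, 90], "yaw": 0}, {"hand": -0.3, "delta_pos": [0, -0.5, 96], "yaw": 0}, {"hand": -0.3, "delta_pos": [0, -0.5, 101], "yaw": 0}, {"hand": -0.3, "delta_pos": [0, -0.5, 105], "yaw": 0}, {"hand": -0.3, "delta_pos": [0, -0.5, 109], "yaw": 0}, {"hand": -0.3, "delta_pos": [0, -0.5, 112], "yaw": 0}, {"hand": -0.3, "delta_pos": [0, -0.5, 112], "yaw": 0}]'

```text
clock: 22.97
position: [570.9, 269.0, 70.8]
ee_rot: [1.0, 0.0, -0.0, 0.0]
contact_force: [-0.3, 0.1, -2.6]
gripper_width: 57.6
grasp_force: 64.7
```

Request:
apply_moves --rows '[{"hand": -0.3, "delta_pos": [0, 0, 1], "yaw": 0}, {"hand": -0.3, "delta_pos": [0, 0, 2], "yaw": 0}, {"hand": -0.3, "delta_pos": [0, 0, 3], "yaw": 0}, {"hand": -0.3, "delta_pos": [0, 0, 3.5], "yaw": 0}, {"hand": -0.3, "delta_pos": [0, 0, 3.5], "yaw": 0}]'

```text
clock: 23.38
position: [571.1, 269.1, 67.7]
ee_rot: [1.0, 0.0, -0.0, 0.0]
contact_force: [0.6, -1.1, -3.0]
gripper_width: 57.6
grasp_force: 64.7
```

Request:
apply_moves --rows '[{"hand": -0.3, "delta_pos": [0, 0, 0.8], "yaw": 0}, {"hand": -0.3, "delta_pos": [0, 0, 1.3], "yaw": 0}, {"hand": -0.3, "delta_pos": [0, 0, 1.3], "yaw": 0}]'

```text
clock: 23.63
position: [571.3, 269.2, 67.4]
ee_rot: [1.0, 0.0, 0.0, -0.0]
contact_force: [-2.0, -0.8, 4.6]
gripper_width: 57.8
grasp_force: 65.5
```

Request:
apply_moves --rows '[{"hand": 0.4, "delta_pos": [0, 0, 0], "yaw": 0}, {"hand": 0.6, "delta_pos": [0, 0, 0], "yaw": 0}, {"hand": 0.8, "delta_pos": [0, 0, 0], "yaw": 0}, {"hand": 1, "delta_pos": [0, 0, 0], "yaw": 0}, {"hand": 1, "delta_pos": [0, 0, 0], "yaw": 0}, {"hand": 1, "delta_pos": [0, 0, 0], "yaw": 0}, {"hand": 1, "delta_pos": [0, 0, -20], "yaw": 0}, {"hand": 1, "delta_pos": [0, 0, -50], "yaw": 0}, {"hand": 1, "delta_pos": [0, 0, -90], "yaw": 0}, {"hand": 1, "delta_pos": [0, 0, -130], "yaw": 0}, {"hand": 1, "delta_pos": [0, 0, -165], "yaw": 0}, {"hand": 1, "delta_pos": [0, 0, -165], "yaw": 0}]'

```text
clock: 24.63
position: [574.9, 270.8, 241.1]
ee_rot: [1.0, 0.001, 0.008, -0.004]
contact_force: [2.0, 0.9, 1.2]
gripper_width: 85.5
grasp_force: 0.0
```

Request:
apply_moves --rows '[{"hand": 1, "delta_pos": [0, 0, 0], "yaw": 0}, {"hand": 1, "delta_pos": [0, 0, 0], "yaw": 0}, {"hand": 1, "delta_pos": [0, 0, 0], "yaw": 0}, {"hand": 1, "delta_pos": [0, 0, 0], "yaw": 0}]'

```text
clock: 24.97
position: [570.5, 268.7, 229.4]
ee_rot: [1.0, 0.0, -0.001, 0.001]
contact_force: [-0.1, 0.4, -0.4]
gripper_width: 85.1
grasp_force: 0.0
```

Run:
```python
from h import *
s=read_state(); print(s["clock"],s["position"],s["contact_force"])
im=imaging.get_image("wrist"); cv2.imwrite("pics/w10.png",np.ascontiguousarray(im["pixels"][:,:,::-1]))
g=im["pixels"].astype(int).max(2)
m=(g[100:240,200:420]<60).astype(np.uint8)
n,l,st,ce=cv2.connectedComponentsWithStats(m)
for k in range(1,n):
    if st[k,4]>600: print(st[k],at_z(im,ce[k][1]+100,ce[k][0]+200,94,True).round(1))
```

```text
24.9667 [570.45434044 268.66292067 229.43197749] [-0.06554704  0.37800044 -0.38407036]
[  30   60   44   45 1562] [573.5 269.5  94. ]
[ 136   70   42   44 1387] [564.  163.4  94. ]
```

View pics/w10.png

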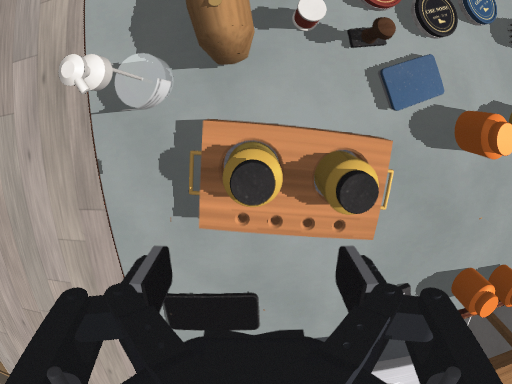

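Both part-used tins are seated, at pixels (252,182) and (357,191). Now I go back to the full tin.

Request:
apply_moves --rows '[{"hand": 1, "delta_pos": [84, 448, 0], "yaw": 0}, {"hand": 1, "delta_pos": [84, 448, 0], "yaw": 0}, {"hand": 1, "delta_pos": [84, 448, 0], "yaw": 0}, {"hand": 1, "delta_pos": [84, 448, 0], "yaw": 0}, {"hand": 1, "delta_pos": [84, 448, 0], "yaw": 0}, {"hand": 1, "delta_pos": [84, 448, 0], "yaw": 0}, {"hand": 1, "delta_pos": [84, 448, 0], "yaw": 0}, {"hand": 1, "delta_pos": [84, 448, 0], "yaw": 0}, {"hand": 1, "delta_pos": [84, 448, 0], "yaw": 0}, {"hand": 1, "delta_pos": [84, 448, 0], "yaw": 0}, {"hand": 1, "delta_pos": [84, 448, 0], "yaw": 0}, {"hand": 1, "delta_pos": [84, 448, 0], "yaw": 0}]'

```text
clock: 26.02
position: [655.1, -185.6, 229.3]
ee_rot: [1.0, -0.003, -0.001, 0.001]
contact_force: [0.7, 0.4, -0.7]
gripper_width: 85.6
grasp_force: 0.0
```

Request:
apply_moves --rows '[{"hand": 1, "delta_pos": [0, 0, 0], "yaw": 0}, {"hand": 1, "delta_pos": [0, 0, 0], "yaw": 0}, {"hand": 1, "delta_pos": [0, 0, 0], "yaw": 0}]'

```text
clock: 26.27
position: [655.1, -177.9, 230.9]
ee_rot: [1.0, 0.001, -0.0, -0.0]
contact_force: [0.2, 0.7, 0.4]
gripper_width: 85.5
grasp_force: 0.0
```

```bash
python3 caps.py w11
```

```text
26.2667 [ 655.0869055  -177.93107176  230.89719723] 1.5998609133578394 [0.23721754 0.67353682 0.39973895]
(650.5, -179.6) [   8    1   42   43 1430] cap [ 656.3 -179.5   82. ]
0.81 [225.  46.] [563.3 161.4   0. ]
0.66 [185. 160.] [629.4 -53.    0. ]
0.62 [336. 220.] [ 363.8 -121.6    0. ]
0.61 [341. 278.] [ 352.5 -221.     0. ]
0.59 [165. 254.] [ 655.6 -179.8    0. ]
```

Request:
apply_moves --rows '[{"hand": 1, "delta_pos": [0, 0, 30], "yaw": 0}, {"hand": 1, "delta_pos": [0, 0, 60], "yaw": 0}, {"hand": 1, "delta_pos": [0, 0, 90], "yaw": 0}, {"hand": 1, "delta_pos": [0, 0, 120], "yaw": 0}, {"hand": 1, "delta_pos": [0, 0, 145], "yaw": 0}, {"hand": 1, "delta_pos": [0, 0, 163], "yaw": 0}, {"hand": 1, "delta_pos": [0, 0, 172], "yaw": 0}, {"hand": 1, "delta_pos": [0, 0, 176], "yaw": 0}, {"hand": 1, "delta_pos": [0, 0, 176], "yaw": 0}, {"hand": 1, "delta_pos": [0, 0, 176], "yaw": 0}]'

```text
clock: 27.2
position: [656.3, -178.6, 56.9]
ee_rot: [1.0, 0.001, 0.001, 0.0]
contact_force: [-1.1, -0.7, 0.3]
gripper_width: 85.3
grasp_force: 0.0
```

Request:
apply_moves --rows '[{"hand": -0.3, "delta_pos": [0, 0, 0], "yaw": 0}, {"hand": -0.3, "delta_pos": [0, 0, 0], "yaw": 0}, {"hand": -0.3, "delta_pos": [0, 0, 0], "yaw": 0}, {"hand": -0.3, "delta_pos": [0, 0, 0], "yaw": 0}, {"hand": -0.3, "delta_pos": [0, 0, 0], "yaw": 0}, {"hand": -0.3, "delta_pos": [0, 0, 0], "yaw": 0}, {"hand": -0.3, "delta_pos": [0, 0, 0], "yaw": 0}, {"hand": -0.3, "delta_pos": [0, 0, 0], "yaw": 0}]'

```text
clock: 27.87
position: [656.1, -179.3, 58.1]
ee_rot: [1.0, 0.0, 0.001, 0.0]
contact_force: [-1.6, 0.3, 6.3]
gripper_width: 56.3
grasp_force: 62.3
```

Request:
apply_moves --rows '[{"hand": -0.3, "delta_pos": [0, 0, -3], "yaw": 0}, {"hand": -0.3, "delta_pos": [0, 0, -8], "yaw": 0}, {"hand": -0.3, "delta_pos": [0, 0, -20], "yaw": 0}, {"hand": -0.3, "delta_pos": [0, 0, -40], "yaw": 0}, {"hand": -0.3, "delta_pos": [0, 0, -65], "yaw": 0}, {"hand": -0.3, "delta_pos": [0, 0, -90], "yaw": 0}, {"hand": -0.3, "delta_pos": [0, 0, -115], "yaw": 0}, {"hand": -0.3, "delta_pos": [0, 0, -140], "yaw": 0}, {"hand": -0.3, "delta_pos": [0, 0, -165], "yaw": 0}, {"hand": -0.3, "delta_pos": [0, 0, -190], "yaw": 0}, {"hand": -0.3, "delta_pos": [0, 0, -210], "yaw": 0}, {"hand": -0.3, "delta_pos": [0, 0, -215], "yaw": 0}]'

```text
clock: 28.87
position: [656.4, -179.4, 275.5]
ee_rot: [1.0, 0.0, 0.004, 0.001]
contact_force: [1.3, 0.1, -3.0]
gripper_width: 56.2
grasp_force: 65.1
```

Request:
apply_moves --rows '[{"hand": -0.3, "delta_pos": [0, 0, 0], "yaw": 0}, {"hand": -0.3, "delta_pos": [0, 0, 0], "yaw": 0}, {"hand": -0.3, "delta_pos": [0, 0, 0], "yaw": 0}, {"hand": -0.3, "delta_pos": [0, 0, 0], "yaw": 0}, {"hand": -0.3, "delta_pos": [0, 0, 0], "yaw": 0}, {"hand": -0.3, "delta_pos": [0, 0, 0], "yaw": 0}, {"hand": -0.3, "delta_pos": [0, 0, 0], "yaw": 0}, {"hand": -0.3, "delta_pos": [0, 0, 0], "yaw": 0}]'

```text
clock: 29.53
position: [655.2, -178.9, 270.1]
ee_rot: [1.0, 0.0, -0.0, -0.0]
contact_force: [0.6, -0.3, -4.8]
gripper_width: 56.6
grasp_force: 64.9
```

```bash
python3 weigh.py w12
python3 - <<'E'
from h import *
im=imaging.get_image("scene"); cv2.imwrite("pics/s2.png",np.ascontiguousarray(im["pixels"][:,:,::-1]))
print(read_state()["joint_vel"].round(3))
E
```

```text
29.9333 [ 655.2 -178.9  270.5] F [-0.16  0.1  -4.5 ] [0.42 0.6  0.26] [-0.056  0.019 -0.018] 56.1
[ 0.001  0.001 -0.001  0.002  0.001 -0.   ]
```

View pics/s2.png

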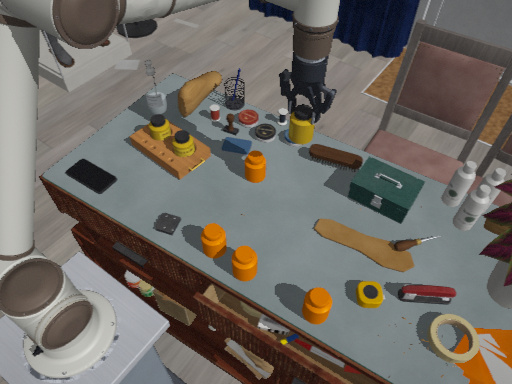

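The scene view shows both light tins seated in the caddy at (159,127) and (182,143). The full tin is held upright at (300,127), with its underside about 21 cm up. The bystanders have not moved, so I hand the job in.

```bash
python3 -c "
from h import *
print(workorder.job_done())"
```

```text
the job is handed in; nothing more can be done
None
```

The job is handed in; no verdict came back: the two part-used tins (about 1.8 N and 2.0 N) are seated in the caddy wells, and the full tin (about 4.5 N) is held upright with its underside about 21 cm above the counter.

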